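# Brake the running turntable with its lock pin and lock it

### The job

The packing turntable is still running on its weak, slipping drive. Take the lock pin from its block, put it into the slot of the fixed bridge and press its tip gently on the disc, away from the hole, so that the disc is slowed to a slow creep (less than half a radian a second); keep pressing so until the hole creeps under the slot and stops there on the pin, then push the pin down until its collar sits on the bridge, and let go of it. Never let the hole run under the pressing pin while the disc is faster than a creep, never press on the disc with more than 20 N, and leave the tape roll and the marker pen beside it where they are.

Things in the scene. Friction and masses are not known exactly. Their poses are not given: they have to be found in the camera images.
- disc (a joint): turning angle of the disc, rad, growing without end (anticlockwise from above); at every multiple of 6.2832 the hole stands exactly under the slot. The drive slips at 0.3 N m: it runs at 2.2 rad/s unloaded, slower the harder something rubs on it, and stands while pressed with some 4 to 10 N at the slot's radius (friction unknown); eased, it runs on at once
- disc_hole (a point): centre of the disc's hole at its top face; its frame turns with the disc. Disc: bare round steel plate, 220 mm across, 14 mm thick, hub boss in the middle (44 mm across, 7 mm high), a dark radial line from boss to hole, one round through hole of 18 mm, 88 mm from the axis
- stand_axis (a point): point on the disc's axis at the height of its bare top face (76 mm above the table). Frame of the fixed stand: x from the axis towards bridge and slot, z up. The disc rides on a sprung spindle: it sinks about 1 mm for each 2.2 N pressed on it, up to some 9 mm, then it is hard
- slot (a point): centre of the upper mouth of the round slot (14 mm, straight through) in the fixed bridge: a grey arm 36 mm wide, 12 mm thick, reaching inward over the disc's rim from a post outside. Mouth at the bridge's top face, 96 mm above the table, 88 mm from the axis; the underside is 8 mm above the disc; it covers the disc from 71 mm outwards; frame as stand_axis
- pin_grip (a point): point on the axis of the lock pin's dark round grip (22 mm across, 46 mm high), 25 mm above the grip's underside (the collar) and 70 mm above the pin's tip; z runs up along the pin. Pin: 90 g, steel shank of 12 mm, 45 mm long below the collar, tapering to 6 mm in its last 5 mm. It stands upright in the block
- pin_tip (a point): centre of the pin's flat lower end (6 mm across), on its axis
- block_hole (a point): centre of the mouth of the square 15 mm hole in the white parking block (60x60x48 mm, fixed), at its top face 48 mm above the table; at the start the pin stands in it with its collar on this face
- tape_spare: roll of brown parcel tape lying flat, left of the turntable, 90 mm across, 48 mm high, loose; origin under its centre; leave it alone
- marker_pen: marker pen lying flat near the table's front edge, 135 mm long, 16 mm thick, loose; origin under its centre; leave it alone

How it is judged:
On the way, in this order (a step that is already met when the one before it is completed fails the run):
1. the pin, in the slot, presses on the disc's face and the disc is slowed to less than 0.6 rad/s (horizontal distance between pin_tip and slot below 0.005 m and contact force between pin and disc above 0.5 N and velocity of joint disc below 0.6 rad/s and z of pin_tip in the frame of disc_hole above -0.003 m), for 0.2 s.
2. the pin is through the slot and the hole, its collar down on the bridge (z of pin_tip in the frame of slot below -0.041 m and horizontal distance between pin_tip and slot below 0.005 m), for 0.2 s.
At the end, for the whole second after the job is handed in: The pin stands upright (within 0.12 rad) through slot and disc hole, its tip at least 41 mm below the bridge's top face (45 mm is fully home) and within 5 mm of the slot's axis; the hole is within 7 mm of the slot; the disc stands (all of step 2 and horizontal distance between disc_hole and slot below 0.007 m and angle between pin_grip's own z axis and vertical below 0.12 rad and velocity of joint disc between -0.05 and 0.05 rad/s); the robot touches nothing.
It fails at once if the pin or the hand presses on the disc with more than 20 N (contact force between any of pin, the arm, the fingers and disc above 20 N).
It fails at once if the pin rides on the disc's face when the hole's edge arrives (tip 10 to 22 mm from the hole's centre, ahead of it) and the disc runs faster than 0.7 rad/s (y of pin_tip in the frame of disc_hole between 0.01 and 0.022 m and x of pin_tip in the frame of disc_hole between -0.012 and 0.012 m and z of pin_tip in the frame of disc_hole between -0.005 and 0.001 m and velocity of joint disc above 0.7 rad/s).
It fails at once if the tape roll is moved by more than 20 mm (distance of tape_spare from where it was at the start of the episode above 0.02 m).
It fails at once if the marker pen is moved by more than 20 mm (distance of marker_pen from where it was at the start of the episode above 0.02 m).
It also fails if it takes over 61 s, if anything falls off the work surface, if the arm or the gripper's body presses on something with over 40 N, if the wrist force passes 120 N, or if a joint passes its speed limit or range.

### The arm

A 6-joint arm with a two-finger parallel gripper is mounted at the origin on a cart in front of the work surface, level with it; the furniture and walls round the work are solid. World frame = base frame: x ahead of the robot, y to its left, z up, the work surface at z = 0. Lengths are in m, angles in rad, forces in N, time in s.
With the tool pointing down it reaches from about 0.35 to 0.975 m from the base axis. Payload 4.9 kg.
Tool frame: the origin (TCP) lies at the very end of the fingers, on their centre line; the grasp point (between the pads) lies 19 mm behind it; x points along the fingers, z is the direction in which the jaws open and shut, and the axes are right-handed (so a half turn about x gives the same grasp; the last joint's range is limited). The gripper opens to 85 mm and grips with 20 to 120 N. Pads are 22 mm wide; open, the fingers measure 114 mm over their backs; the gripper's body (76 mm by 85 mm) begins 54 mm behind the grasp point. The pads swing forward as they close: fully open they stand 13 mm farther back than shut.
Start: joints at [-0.119, 0.053, 1.613, -0, 1.476, -0.119], TCP at [0.625, 0, 0.231] pointing down, gripper open.
Joint ranges: [-3.01, 3.01], [-1.01, 2.22], [0.06, 2.58], [-1.02, 4.17], [0.09, 2.62], [-3.14, 3.14]. Speed limits (rad/s): [2.57, 2.57, 3.14, 3.14, 3.14, 3.14].

### API

Orientations are given as a unit quaternion [w, x, y, z].
In Python, from plant import manip, vision, job gives the robot as it stands.
- The arm moves only by the tool servo_tool, never from a script. Its arguments are lists of equal length, an entry for each row: "twist": the turn, a rotation vector about the world's x, y, z in rad, a list of three; "xyz": the shift along the world's x, y, z in cm, a list of three; "fingers": the opening, from 0 (shut) to 1 (fully open). In form: {"twist": [[wx, wy, wz], ...], "xyz": [[x, y, z], ...], "fingers": [fingers, ...]}. A call has 1 to 8 rows; each row shifts and turns the commanded pose from where the row before left it; what a row does not reach is not made up. A row lasts 1/8 s, in which the tool goes at most 62.5 mm and 10.7 degrees, less where a joint would pass 70% of its speed; a pose out of reach is approached as far as the arm can. A call with a gripper value outside its range is refused whole. The fingers move at their own pace and stop on an object; the grip force is fixed at half the most. Time passes only in rows, so rows that do not move let the fingers close. It gives the time, the measured TCP pose, the force and the opening at its end, in the units of the state.
- manip.state(): the state, without advancing time (a new reading comes with each control period).
- vision.grab_frame(name): name is "scene" or "side" or "wrist"; returns the picture (400x640x3 uint8, red, green, blue); there is no depth.
- vision.get_calibration(name): a dict with "camera_matrix" (3x3 intrinsics, pixels), "k1" (the pictures are not rectified: a ray, as slopes to the right and down, at radius r is drawn at 1 + k1 r^2 times it, then the intrinsics apply), "origin" and "orientation" of the camera in the world; the wrist camera has in their place "mount" (4x4, takes a point from camera to tool coordinates, whose origin is the TCP and whose axes are the tool frame's). Camera axes: x right, y up, looking along -z (the intrinsics and any distortion apply to the point x, -y, -z); pixel columns grow to the right and rows downward; lengths in m; the calibration is good to about 2 mm. A picture is of the moment at which its call begins: read the wrist's pose just before it. get_calibration takes no time and is no camera call.
- job.job_done(): hands the job in, once; it reports no verdict.
Trained networks look in the newest picture that a camera, given by its name, has taken for a name from the list of things; names that differ only in an ending like _2 or _b are one class to them, and where a whole thing is asked for, a point or a joint stands for the part that bears it (a point fixed in the world has none). Each returns a list of dicts, best first, with "score" (0 to 1); they miss things now and then, are a little off and sometimes report something else, mostly with a low value. They report only what shows in the picture. A call takes as long as a camera call.
- vision.spot_in(camera, label): "extent" ([centre column, centre row, width, height] in pixels, round what is visible of it).
The state is a dict: "time": time; "joint_pos": joint angles; "joint_vel": joint speeds; "joint_efforts": joint torques, N m; "tool_pos": TCP position; "tool_rot": TCP orientation; "contact_force": force on the tool from outside, world axes, zero at the start; "ft_torque": the same for the moment, N m; "gripper_width": opening from 0.0 (shut) to 1.0 (fully open).
Only numpy, scipy, OpenCV 4.12 (cv2) and the standard library are available. Lean on these libraries where they do the work, as an engineer would, in place of code of your own. Each camera call takes 0.05 s, during which the arm holds its last target.

## Working session

There is one attempt and no reset: what is moved stays moved. The work goes in short steps, Python scripts to look and compute and a tool call to move; the robot and the scene stay as the last step left them, time stands still between calls to the robot, and variables do not carry over. Pictures are saved under pics/ and viewed, and the job is handed in when it is done.

Besides the shell and the picture viewer there is one more tool, called by a JSON object that holds its "op" and its "data". servo_tool: Moves the arm, as the interface text tells. Its arguments: {"type":"object","properties":{"twist":{"type":"array","items":{"type":"array","items":{"type":"number"}}},"xyz":{"type":"array","items":{"type":"array","items":{"type":"number"}}},"fingers":{"type":"array","items":{"type":"number"}}},"required":["twist","xyz","fingers"]}

```bash
ls; mkdir -p pics; cat > h.py <<'E'
import numpy as np,cv2
from plant import manip,vision,job
from scipy.spatial.transform import Rotation as R
def q2R(q): return R.from_quat([q[1],q[2],q[3],q[0]]).as_matrix()
def cam(name,st=None):
    c=vision.get_calibration(name);K=np.array(c["camera_matrix"]);k1=c["k1"]
    if "mount" in c:
        st=st or manip.state();M=np.array(c["mount"]);Rt=q2R(st["tool_rot"]);
        return K,k1,np.array(st["tool_pos"])+Rt@M[:3,3],Rt@M[:3,:3]
    o=np.array(c["orientation"]);Rm=q2R(o) if o.size==4 else o.reshape(3,3)
    return K,k1,np.array(c["origin"]),Rm
def ray(C,u,v):
    K,k1,o,Rm=C
    p=cv2.undistortPoints(np.array([[[u,v]]],float),K,np.array([k1,0,0,0,0.])) [0,0]
    # refine iterations
    x,y=(u-K[0,2])/K[0,0],(v-K[1,2])/K[1,1]; a,b=x,y
    for _ in range(50):
        s=1+k1*(a*a+b*b);a,b=x/s,y/s
    return o,Rm@np.array([a,-b,-1.])
def onz(C,u,v,z):
    o,d=ray(C,u,v);return o+d*(z-o[2])/d[2]
def proj(C,P):
    K,k1,o,Rm=C;p=Rm.T@(np.array(P)-o);a,b=p[0]/-p[2],-p[1]/-p[2];s=1+k1*(a*a+b*b)
    return np.array([K[0,0]*a*s+K[0,2],K[1,1]*b*s+K[1,2]])
def shot(n,f):
    im=vision.grab_frame(n);cv2.imwrite(f"pics/{f}.png",np.asarray(im)[:,:,::-1]);return im
E
python3 - <<'E'
from h import *
print(manip.state())
for n in ["scene","side","wrist"]:
    print(n,vision.get_calibration(n)); st=manip.state();shot(n,n+"0")
    for l in ["pin_grip","slot","disc","block_hole","tape_spare","marker_pen"]:
        try: print(l,vision.spot_in(n,l)[:2])
        except Exception as e: print(l,e)
print(manip.state()["time"])
E
```

```text
pics
{'time': 0.0, 'joint_pos': array([-1.19001634e-01,  5.33571864e-02,  1.61428189e+00, -4.31891525e-06,
        1.47601704e+00, -1.18984561e-01]), 'joint_vel': array([ 0.00114999,  0.00053078, -0.00232492, -0.00027758, -0.00189419,
        0.00185991]), 'joint_efforts': array([ 2.70554956e-04, -3.93670499e+01, -3.70175600e+01, -1.62778279e-04,
        6.93513779e-03, -6.06393527e-06]), 'tool_pos': array([6.24377292e-01, 7.26398662e-05, 2.30070061e-01]), 'tool_rot': array([7.06381841e-01, 9.09864078e-05, 7.07830969e-01, 7.92067892e-05]), 'contact_force': array([0.00998457, 0.04333549, 0.05720353]), 'ft_torque': array([ 0.06439474,  0.03054521, -0.02064293]), 'gripper_width': 0.9998712586680636}
scene {'camera_matrix': array([[511.70218015,   0.        , 319.24537   ],
       [  0.        , 511.70218015, 203.34520427],
       [  0.        ,   0.        ,   1.        ]]), 'k1': 0.03474614657215018, 'origin': array([-0.24593851, -0.4718724 ,  0.65365332]), 'orientation': array([ 0.78083991,  0.4552674 , -0.20956426, -0.37296576])}
pin_grip [{'extent': [427.5, 259.2, 15.6, 25.7], 'scor
[... 1315 characters left out ...]
 ,   0.        ,   1.        ]]), 'k1': 0.007651735660747095, 'mount': array([[ 2.47555811e-04,  2.90435126e-01, -9.56894653e-01,
        -1.42289670e-01],
       [-5.65844046e-04,  9.56894569e-01,  2.90434955e-01,
         7.35000794e-02],
       [ 9.99999809e-01,  4.69554281e-04,  4.01225798e-04,
         4.13501001e-04],
       [ 0.00000000e+00,  0.00000000e+00,  0.00000000e+00,
         1.00000000e+00]])}
pin_grip []
slot [{'extent': [246.7, 62.3, 243.9, 124.6], 'score': 0.67}]
disc [{'extent': [248.2, 62.0, 241.6, 123.9], 'score': 0.84}]
block_hole [{'extent': [226.4, 258.1, 59.5, 56.9], 'score': 0.94}]
tape_spare []
marker_pen [{'extent': [84.7, 58.7, 40.1, 117.4], 'score': 0.59}]
1.05
```

View pics/scene0.png

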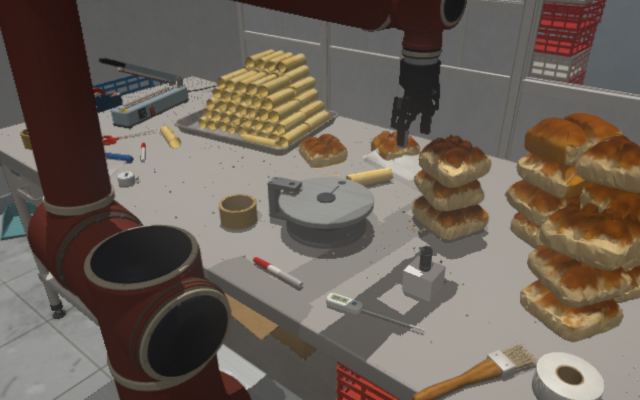

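View pics/side0.png

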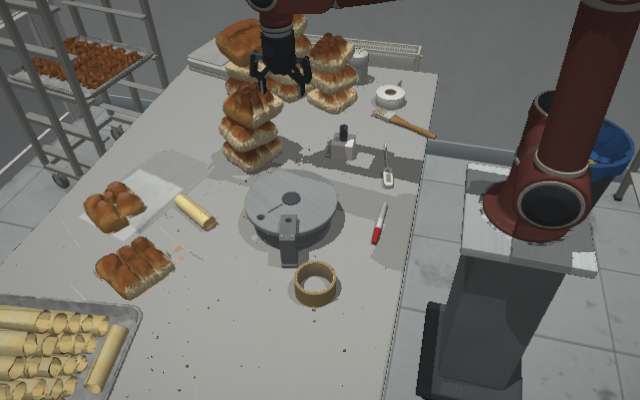

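View pics/wrist0.png

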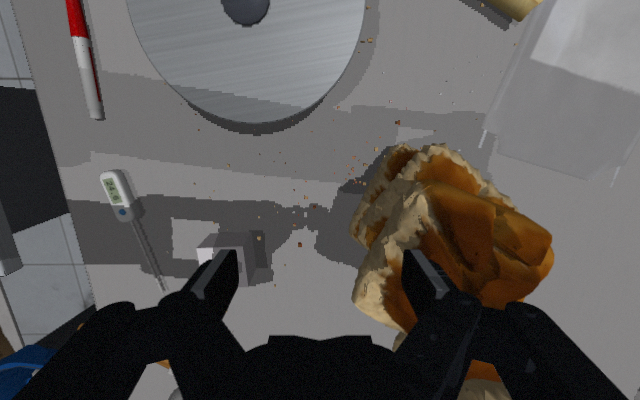

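```bash
cat >> h.py <<'E'
def tri(C1,p1,C2,p2):
    o1,d1=ray(C1,*p1);o2,d2=ray(C2,*p2);d1/=np.linalg.norm(d1);d2/=np.linalg.norm(d2)
    A=np.stack([d1,-d2],1);s=np.linalg.lstsq(A,o2-o1,rcond=None)[0]
    a,b=o1+s[0]*d1,o2+s[1]*d2;return (a+b)/2,np.linalg.norm(a-b)
E
python3 - <<'E'
from h import *
S,D,W=cam("scene"),cam("side"),cam("wrist")
print("grip",tri(S,(426.5,258),D,(343.5,131)))
print("hub S",onz(S,326,197,.083),"D",onz(D,291,198.5,.083),onz(W,246,5,.083))
print("slot area S(bridge)",tri(S,(286,185),D,(289,222)))
print("block",onz(W,226,258,.04), onz(D,343.5,141,.048))
print("tape",onz(S,238,205,.048),onz(D,316,275,.048)); print("pen",onz(S,278,272,.008),onz(D,380,224,.008))
print("bread",onz(W,450,230,.1))
for n,box in [("scene",(250,150,200,150)),("side",(230,110,160,200))]:
    im=cv2.imread(f"pics/{n}0.png");x,y,w,h=box;cv2.imwrite(f"pics/{n}0z.png",cv2.resize(im[y:y+h,x:x+w],None,fx=(600/h if h>=w else 4) if n=='scene' else 3,fy=(600/h if h>=w else 4) if n=='scene' else 3,interpolation=cv2.INTER_CUBIC))
E
```

```text
grip (array([ 0.49699995, -0.11896924,  0.07291867]), np.float64(0.0005925108433515587))
hub S [0.5509181 0.1705197 0.083    ] D [0.55386392 0.1844144  0.083     ] [0.55968162 0.16800106 0.083     ]
slot area S(bridge) (array([0.52851776, 0.27012122, 0.09360075]), np.float64(0.00679367900741526))
block [ 0.50090109 -0.10722982  0.04      ] [ 0.49400544 -0.10682153  0.048     ]
tape [0.44058676 0.34988382 0.048     ] [0.44605102 0.35884658 0.048     ]
pen [0.34747515 0.13464043 0.008     ] [0.34496655 0.14418312 0.008     ]
bread [ 0.76284152 -0.04187845  0.1       ]
```

View pics/scene0z.png

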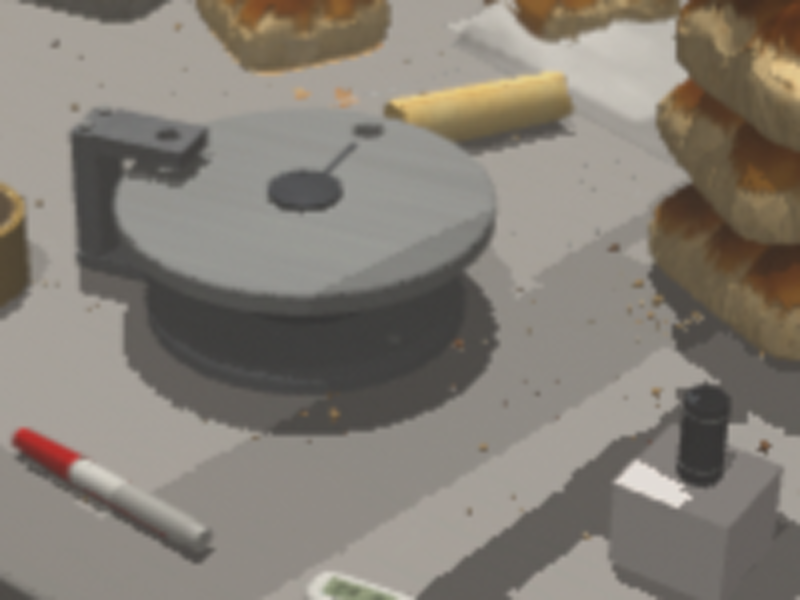

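View pics/side0z.png

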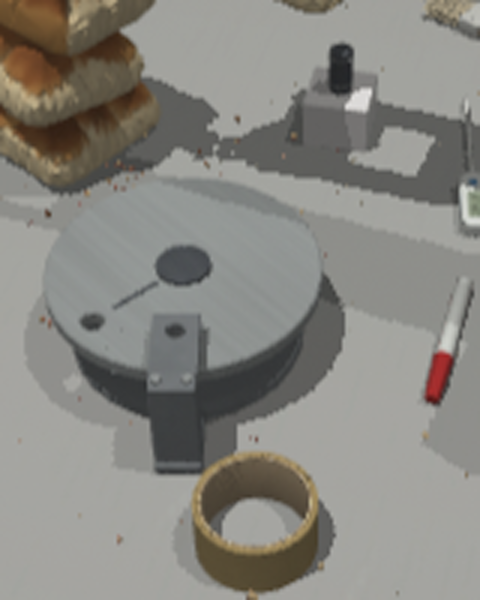

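```bash

python3 - <<'E'
from h import *
S,D,W=cam("scene"),cam("side"),cam("wrist")
hub=((326.3,197.3),(291,198.2));sl=((292,183.5),(288.3,220));hole=((342,182.5),(260.5,217));
for n,p in [("hub",hub),("slot",sl)]:
    print(n,tri(S,p[0],D,p[1]))
print("slot z=.096",onz(S,*sl[0],.096),onz(D,*sl[1],.096))
print(S[2],D[2],S[3],D[3])
E
```

```text
hub (array([0.55760679, 0.17603558, 0.07650032]), np.float64(0.0021818472792634854))
slot (array([0.5356302 , 0.2616349 , 0.09418187]), np.float64(0.0016124003923019576))
slot z=.096 [0.53433006 0.25957384 0.096     ] [0.5342323  0.26395679 0.096     ]
[-0.24593851 -0.4718724   0.65365332] [0.26231136 0.95548778 0.86971457] [[ 0.63395873  0.39163755 -0.66687057]
 [-0.77326865  0.30725628 -0.55466132]
 [-0.01232603  0.86730249  0.49762884]] [[-0.9656663   0.16309406 -0.20221012]
 [-0.25911963 -0.66039544  0.70479421]
 [-0.0185909   0.73299263  0.67998249]]
```

{"op": "servo_tool", "data": {"twist": [[0,0,0],[0,0,0],[0,0,0],[0,0,0],[0,0,0]], "xyz": [[-3.2,-3.0,-1.7],[-3.2,-3.0,-1.7],[-3.2,-3.0,-1.7],[-3.1,-2.9,-1.7],[0,0,0]], "fingers": [1,1,1,1,1]}}

```text
time: 1.68
tool_pos: [0.4955, -0.1199, 0.1613]
tool_rot: [0.706, 0.002, 0.708, -0.001]
contact_force: [1.2, -0.5, 0.9]
gripper_width: 0.994
```

```bash

python3 - <<'E'
from h import *
st=manip.state();print(st["time"],st["tool_pos"],st["contact_force"],st["tool_rot"])
shot("wrist","w1");W=cam("wrist",st)
print(vision.spot_in("wrist","pin_grip"));print(vision.spot_in("wrist","block_hole"))
print(proj(W,(.497,-.119,.094)),proj(W,(.497,-.119,.048)))
E
```

```text
1.675 [ 0.49545895 -0.11986984  0.16131693] [ 1.24033098 -0.54698228  0.85927316] [ 0.70593899  0.00151417  0.70827063 -0.00075747]
[{'extent': [320.2, 202.7, 25.9, 37.6], 'score': 0.75}]
[{'extent': [321.3, 190.2, 69.8, 71.5], 'score': 0.83}]
[321.3813484  211.67829066] [321.25244389 195.86113763]
```

View pics/w1.png

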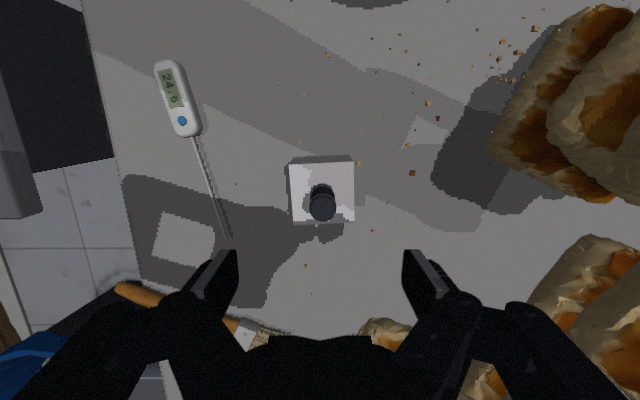

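```bash

python3 - <<'E'
from h import *
W=cam("wrist")
print(onz(W,322.3,208.5,.094),onz(W,321,191,.048))
for z in (0.05,.1,.15,.2): print(z,onz(W,385,325,z),onz(W,535,300,z),onz(W,490,150,z))
E
```

```text
[ 0.50143346 -0.11643504  0.094     ] [ 0.5006792  -0.11417777  0.048     ]
0.05 [ 0.57166873 -0.26711345  0.05      ] [ 0.72975103 -0.23449085  0.05      ] [ 0.65391462 -0.07533127  0.05      ]
0.1 [ 0.55749581 -0.22388117  0.1       ] [ 0.68475681 -0.197619    0.1       ] [ 0.62370623 -0.06949076  0.1       ]
0.15 [ 0.5433229  -0.18064888  0.15      ] [ 0.63976259 -0.16074714  0.15      ] [ 0.59349783 -0.06365025  0.15      ]
0.2 [ 0.52914998 -0.1374166   0.2       ] [ 0.59476836 -0.12387529  0.2       ] [ 0.56328943 -0.05780974  0.2       ]
```

{"op": "servo_tool", "data": {"twist": [[0,0,0],[0,0,0],[0,0,0]], "xyz": [[0.4,0.3,-2.5],[0,0,-2.5],[0,0,0]], "fingers": [1,1,1]}}

```text
time: 2.2
tool_pos: [0.5016, -0.1148, 0.1119]
tool_rot: [0.706, -0.0, 0.708, 0.001]
contact_force: [-0.3, 0.2, -0.1]
gripper_width: 0.998
```

```bash

python3 - <<'E'
from h import *
st=manip.state();print(st["time"],st["tool_pos"],st["contact_force"],st["tool_rot"])
shot("wrist","w2");W=cam("wrist",st)
for z in (.094,.048): print(proj(W,(.5,-.117,z)))
x=cv2.imread("pics/w2.png")[120:320,220:420];cv2.imwrite("pics/w2z.png",cv2.resize(x,None,fx=3,fy=3))
E
```

```text
2.2 [ 0.50157843 -0.11483747  0.11191691] [-0.32382974  0.17160613 -0.13668279] [ 7.06003402e-01 -3.96820415e-05  7.08207709e-01  1.01804707e-03]
[316.60770847 242.01525886]
[317.39959598 216.77418143]
```

View pics/w2z.png

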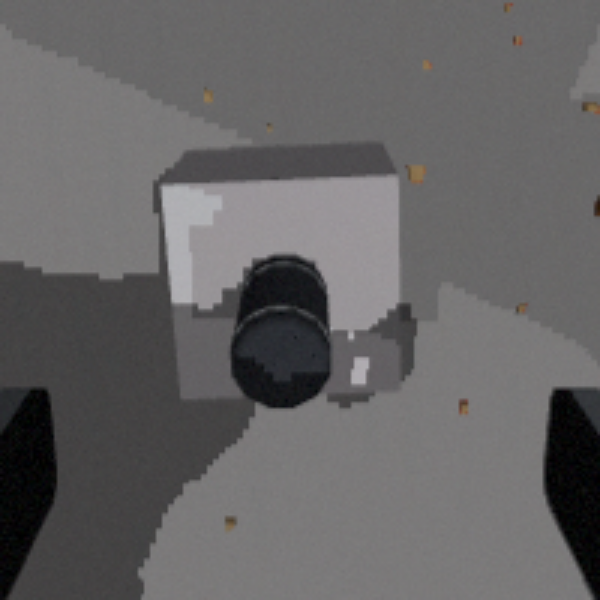

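{"op": "servo_tool", "data": {"twist": [[0,0,0],[0,0,0],[0,0,0],[0,0,0],[0,0,0],[0,0,0],[0,0,0],[0,0,0]], "xyz": [[-0.33,-0.07,-2.6],[0,0,-2.6],[0,0,0],[0,0,0],[0,0,0],[0,0,0],[0,0,0],[0,0,0]], "fingers": [1,1,0,0,0,0,0,0]}}

```text
time: 3.25
tool_pos: [0.4995, -0.1171, 0.063]
tool_rot: [0.708, -0.0, 0.707, -0.0]
contact_force: [-1.7, 0.6, 6.3]
gripper_width: 0.238
```

```bash

python3 - <<'E'
from h import *
st=manip.state();print(st["time"],st["tool_pos"],st["contact_force"],st["tool_rot"],st["gripper_width"])
shot("wrist","w3")
E
```

```text
3.25 [ 0.49949365 -0.11707802  0.06304464] [-1.6902485   0.64223367  6.31945628] [ 7.07651238e-01 -3.37597853e-04  7.06561774e-01 -2.66007176e-04] 0.23848283240896828
```

View pics/w3.png

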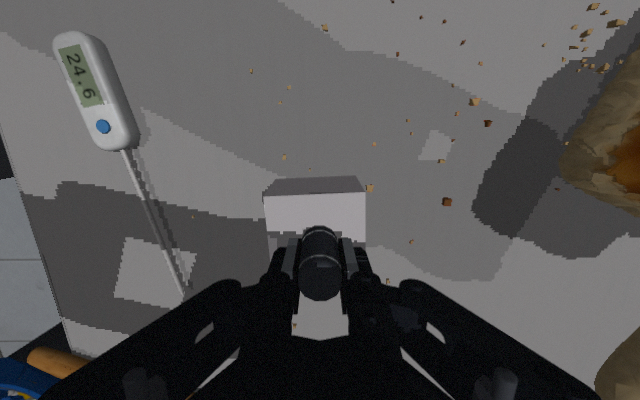

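{"op": "servo_tool", "data": {"twist": [[0,0,0],[0,0,0],[0,0,0],[0,0,0],[0,0,0],[0,0,0],[0,0,0]], "xyz": [[0,0,2.0],[0,0,5.0],[0,0,5.0],[0,2.0,2.0],[0.5,5.0,0],[0.5,5.0,0],[0.5,5.0,0]], "fingers": [0,0,0,0,0,0,0]}}

```text
time: 4.18
tool_pos: [0.5137, 0.0547, 0.2016]
tool_rot: [0.707, 0.0, 0.707, -0.0]
contact_force: [0.4, 0.1, -0.6]
gripper_width: 0.236
```

{"op": "servo_tool", "data": {"twist": [[0,0,0],[0,0,0],[0,0,0],[0,0,0],[0,0,0]], "xyz": [[0.5,5.0,0],[0.5,5.0,0],[0.5,5.0,0],[0.5,4.9,0],[0,0,0]], "fingers": [0,0,0,0,0]}}

```text
time: 4.8
tool_pos: [0.5333, 0.2551, 0.2011]
tool_rot: [0.707, -0.001, 0.707, 0.002]
contact_force: [0.6, -0.3, -1.0]
gripper_width: 0.236
```

```bash

python3 - <<'E'
from h import *
st=manip.state();print(st["time"],st["tool_pos"],st["contact_force"],st["tool_rot"],st["gripper_width"])
shot("wrist","w4");print(manip.state()["time"]);shot("scene","s4");shot("side","d4")
W=cam("wrist",st);print(proj(W,(.535,.262,.096)))
p=st["tool_pos"]
for dz in (.031,-.015,-.06): print(proj(W,p+[0,0,dz]))
E
```

```text
4.8 [0.53331594 0.25509345 0.20113738] [ 0.57991614 -0.26033652 -1.0408613 ] [ 0.70703098 -0.00128569  0.70717946  0.00166023] 0.23627308651644513
4.85
[321.11739994 191.91033954]
[318.79990322 283.84309894]
[319.03112671 240.82894675]
[319.16548805 215.823981  ]
```

View pics/w4.png

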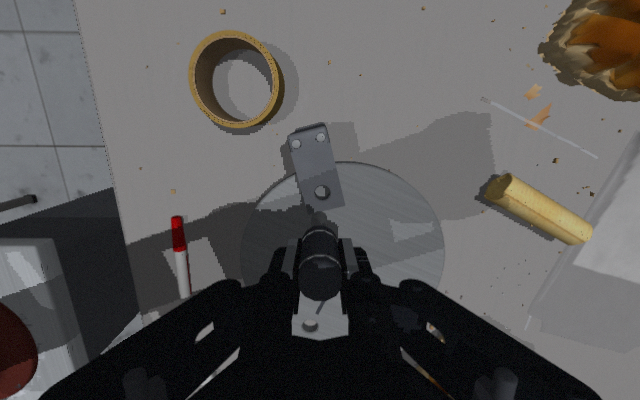

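View pics/s4.png

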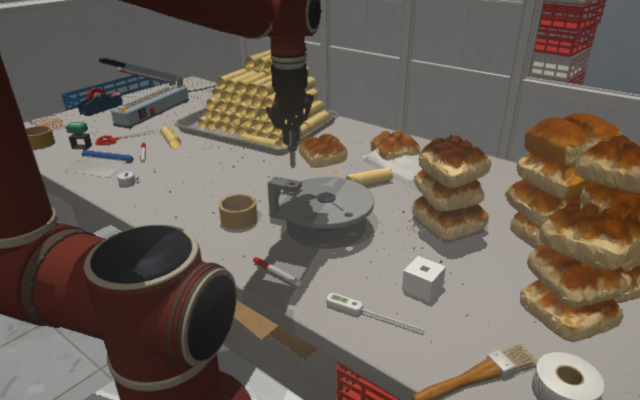

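View pics/d4.png

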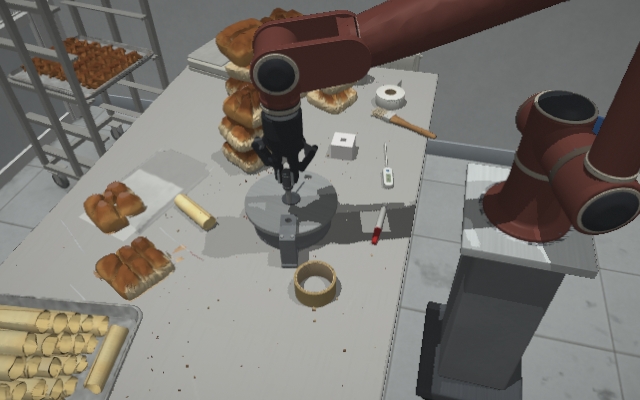

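```bash

python3 - <<'E'
import cv2
x=cv2.imread("pics/w4.png")[165:315,245:395];cv2.imwrite("pics/w4z.png",cv2.resize(x,None,fx=4,fy=4,interpolation=cv2.INTER_CUBIC)*1)
x=cv2.convertScaleAbs(x,alpha=2.0);cv2.imwrite("pics/w4z.png",cv2.resize(x,None,fx=4,fy=4,interpolation=cv2.INTER_CUBIC))
E
```

```text
(no output)
```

View pics/w4z.png

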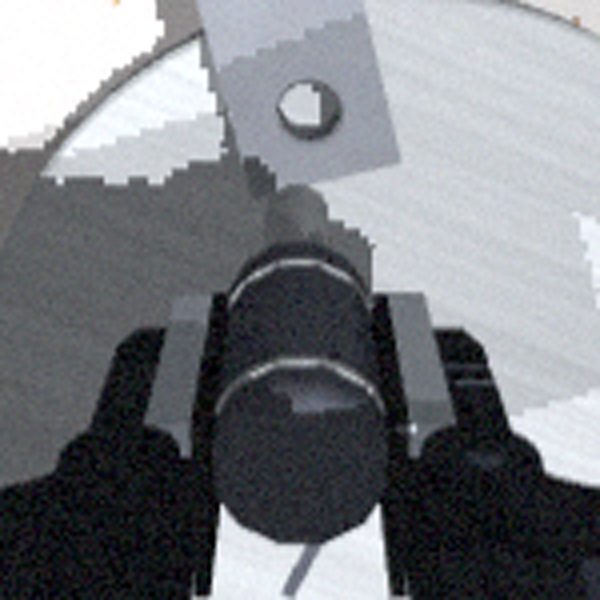

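{"op": "servo_tool", "data": {"twist": [[0,0,0],[0,0,0]], "xyz": [[0.1,0.4,-2.5],[0,0,0]], "fingers": [0,0]}}

```text
time: 5.2
tool_pos: [0.5333, 0.2546, 0.1739]
tool_rot: [0.706, -0.0, 0.709, -0.001]
contact_force: [0.3, -0.4, -1.0]
gripper_width: 0.237
```

```bash
cat > look.py <<'E'
import sys
from h import *
f=sys.argv[1];r0,r1,c0,c1=map(int,sys.argv[2:6]) if len(sys.argv)>2 else (165,315,245,395)
st=manip.state();print(st["time"],st["tool_pos"],st["contact_force"],st["tool_rot"])
shot("wrist",f);W=cam("wrist",st);p=st["tool_pos"]
for dz in (.031,-.015,-.06): print(proj(W,p+[0,0,dz]))
print("slot old",proj(W,(.5355,.262,.096)))
x=cv2.imread(f"pics/{f}.png")[r0:r1,c0:c1];x=cv2.convertScaleAbs(x,alpha=1.8);k=600//max(x.shape[:2]);cv2.imwrite(f"pics/{f}z.png",cv2.resize(x,None,fx=k,fy=k,interpolation=cv2.INTER_CUBIC))
E
python3 look.py w5
```

```text
5.2 [0.53330298 0.25464143 0.17394101] [ 0.28085061 -0.43052844 -0.98621849] [ 7.05512486e-01 -4.73819828e-05  7.08696549e-01 -1.15354574e-03]
[318.50625045 283.97547716]
[319.13374674 240.77997732]
[319.49867259 215.66096889]
slot old [322.25848963 199.7590388 ]
```

View pics/w5z.png

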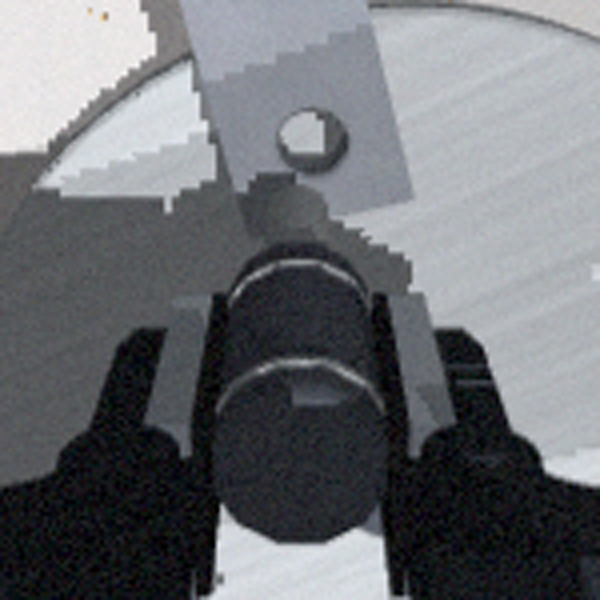

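{"op": "servo_tool", "data": {"twist": [[0,0,0],[0,0,0],[0,0,0]], "xyz": [[0.3,0.67,-0.8],[0,0,0],[0,0,0]], "fingers": [0,0,0]}}

```text
time: 5.62
tool_pos: [0.5379, 0.2631, 0.1687]
tool_rot: [0.707, 0.0, 0.707, 0.0]
contact_force: [-0.8, -0.2, -1.3]
gripper_width: 0.234
```

```bash
python3 look.py w6; python3 - <<'E'
from h import *
shot("side","d6");shot("scene","s6")
for n,x0,y0 in (("d6",250,180),("s6",255,150)):
    x=cv2.imread(f"pics/{n}.png")[y0:y0+75,x0:x0+75];cv2.imwrite(f"pics/{n}z.png",cv2.resize(x,None,fx=6,fy=6,interpolation=cv2.INTER_CUBIC))
E
```

```text
5.625 [0.5379014  0.26307968 0.16870481] [-0.83279039 -0.21459173 -1.30810024] [7.07279385e-01 6.64688195e-06 7.06934130e-01 8.20093760e-05]
[318.84811972 283.86626351]
[319.0147487  240.81930571]
[319.11155296 215.79375885]
slot old [316.18204982 211.70544204]
```

View pics/w6z.png

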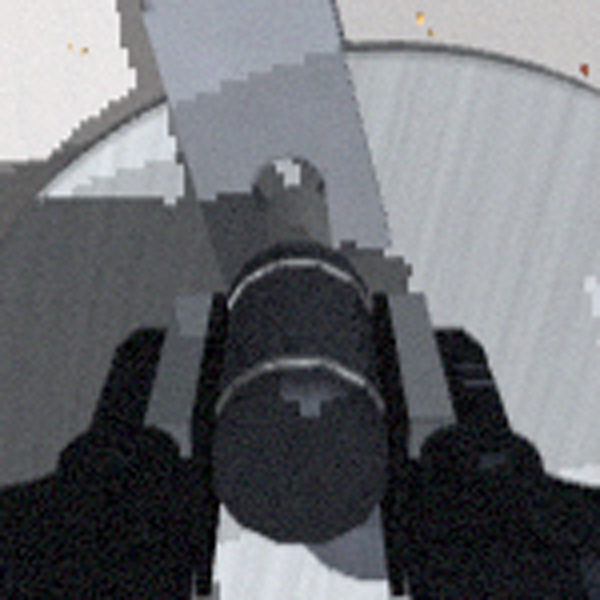

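View pics/d6z.png

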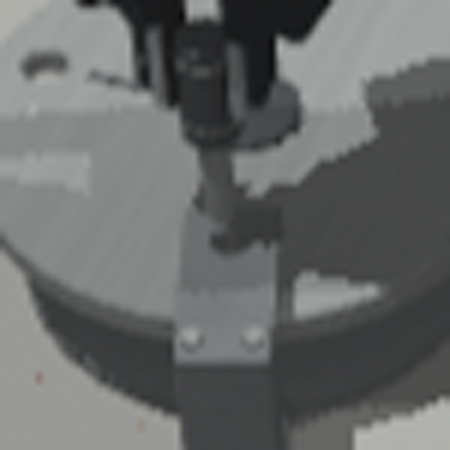

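View pics/s6z.png

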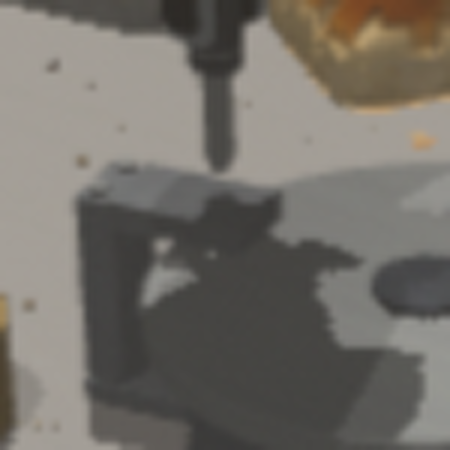

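{"op": "servo_tool", "data": {"twist": [[0,0,0],[0,0,0],[0,0,0]], "xyz": [[-0.15,-0.25,-0.6],[0,0,0],[0,0,0]], "fingers": [0,0,0]}}

```text
time: 6.15
tool_pos: [0.5361, 0.2604, 0.1621]
tool_rot: [0.707, -0.0, 0.707, -0.0]
contact_force: [-0.2, 0.4, -0.5]
gripper_width: 0.24
```

```bash
python3 look.py w7; python3 - <<'E'
from h import *
shot("side","d7");shot("scene","s7")
a=[]
for n,x0,y0 in (("d7",260,190),("s7",260,150)):
    x=cv2.imread(f"pics/{n}.png")[y0:y0+60,x0:x0+50];a.append(cv2.resize(x,None,fx=8,fy=8,interpolation=cv2.INTER_CUBIC))
cv2.imwrite("pics/ds7.png",np.hstack(a))
st=manip.state();
S,D=cam("scene"),cam("side");p=st["tool_pos"];print(p)
for nm,C,o in(("D",D,(260,190)),("S",S,(260,150))):
    for q in (p-[0,0,.06],[.5364,.2613,.096]): print(nm,(proj(C,q)-o)*8)
E
```

```text
6.15 [0.53605858 0.26042212 0.16213353] [-0.19904929  0.41833415 -0.49923215] [ 7.07009956e-01 -2.27390695e-06  7.07203591e-01 -5.43443715e-05]
[318.7959287  283.87845835]
[319.03294849 240.81479558]
[319.170693   215.77875003]
slot old [318.47471742 211.23397769]
[0.53626103 0.26055254 0.16244568]
D [221.67833034 213.81772371]
D [221.85354513 231.85079042]
S [257.06816166 245.17666091]
S [256.34552852 263.75426667]
```

View pics/w7z.png

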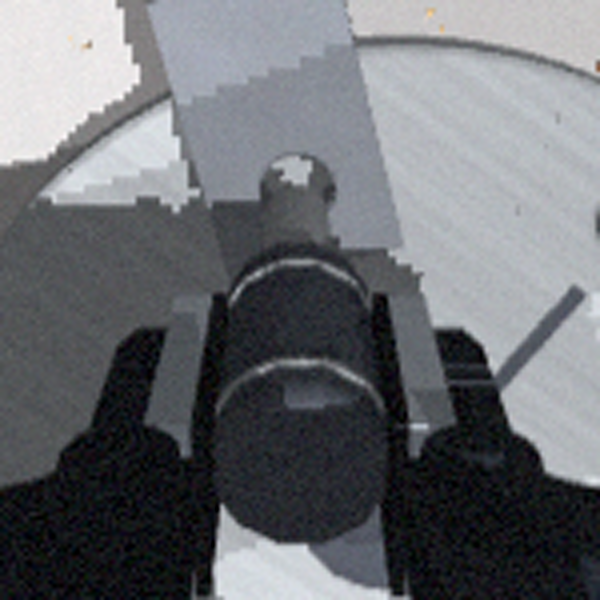

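View pics/ds7.png

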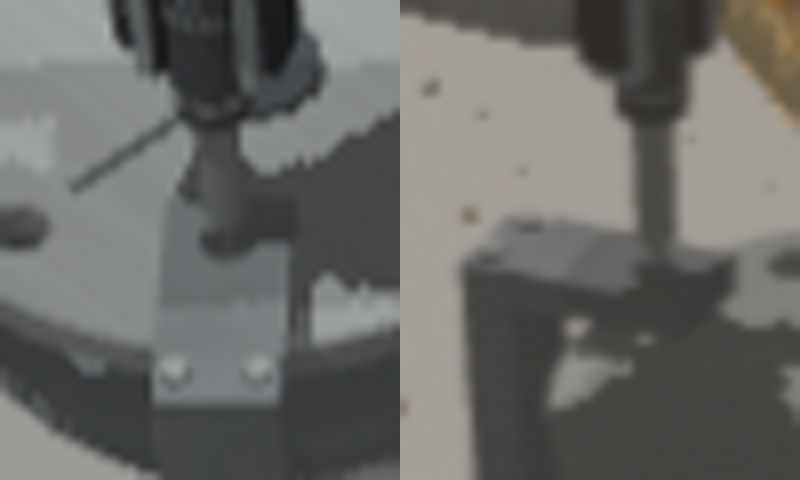

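{"op": "servo_tool", "data": {"twist": [[0,0,0],[0,0,0],[0,0,0],[0,0,0]], "xyz": [[0.03,0.08,-0.6],[0,0,-0.7],[0,0,-0.6],[0,0,0]], "fingers": [0,0,0,0]}}

```text
time: 6.8
tool_pos: [0.5359, 0.2611, 0.1421]
tool_rot: [0.706, -0.0, 0.708, -0.0]
contact_force: [-0.2, 0.1, -0.3]
gripper_width: 0.239
```

```bash
python3 look.py w8 0 400 0 640; python3 - <<'E'
from h import *
shot("side","d8");shot("scene","s8")
a=[]
for n,x0,y0 in (("d8",240,160),("s8",260,150)):
    x=cv2.imread(f"pics/{n}.png")[y0:y0+100,x0:x0+100];a.append(cv2.resize(x,None,fx=4,fy=4,interpolation=cv2.INTER_CUBIC))
cv2.imwrite("pics/ds8.png",np.hstack(a))
st=manip.state();print(st)
E
```

```text
6.8 [0.53587003 0.26108133 0.14212145] [-0.1657031   0.05854873 -0.29178433] [ 7.06455908e-01 -2.32691122e-04  7.07756976e-01 -2.42814939e-04]
[318.68922257 283.9135193 ]
[319.07073736 240.80171074]
[319.292536   215.73540329]
slot old [318.71949034 221.13229068]
{'time': 6.95, 'joint_pos': array([3.28587405e-01, 5.55854033e-02, 1.76020451e+00, 1.94938228e-05,
       1.32552097e+00, 3.28568141e-01]), 'joint_vel': array([-1.01845510e-03, -2.44231837e-03, -4.11910873e-03, -6.85938694e-06,
        1.79737455e-04,  6.79062000e-05]), 'joint_efforts': array([ 1.61284810e-03, -3.79220474e+01, -3.54640102e+01,  2.50601524e-04,
        7.55562127e-03, -6.71587628e-06]), 'tool_pos': array([0.53661176, 0.26135607, 0.14346785]), 'tool_rot': array([7.07198906e-01, 3.33369464e-05, 7.07014642e-01, 4.36134177e-05]), 'contact_force': array([-0.09900701, -0.07219919, -0.88859265]), 'ft_torque': array([0.03555066, 0.02045465, 0.02847876]), 'gripper_width': 0.23658185203863435}Traceback (most recent call last):
  File "look.py", line 8, in <module>
    x=cv2.imread(f"pics/{f}.png")[r0:r1,c0:c1];x=cv2.convertScaleAbs(x,alpha=1.8);k=600//max(x.shape[:2]);cv2.imwrite(f"pics/{f}z.png",cv2.resize(x,None,fx=k,fy=k,interpolation=cv2.INTER_CUBIC))
                                                                                                                                       ~~~~~~~~~~^^^^^^^^^^^^^^^^^^^^^^^^^^^^^^^^^^^^^^^^^^^^^^^^
cv2.error: OpenCV(4.12.0) /io/opencv/modules/imgproc/src/resize.cpp:4211: error: (-215:Assertion failed) inv_scale_x > 0 in function 'resize'
```

View pics/w8.png

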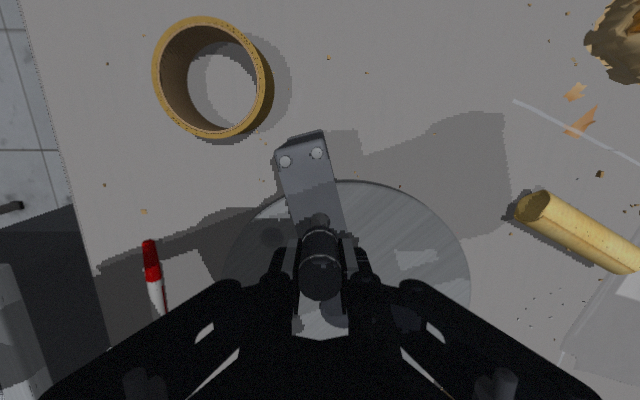

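View pics/ds8.png

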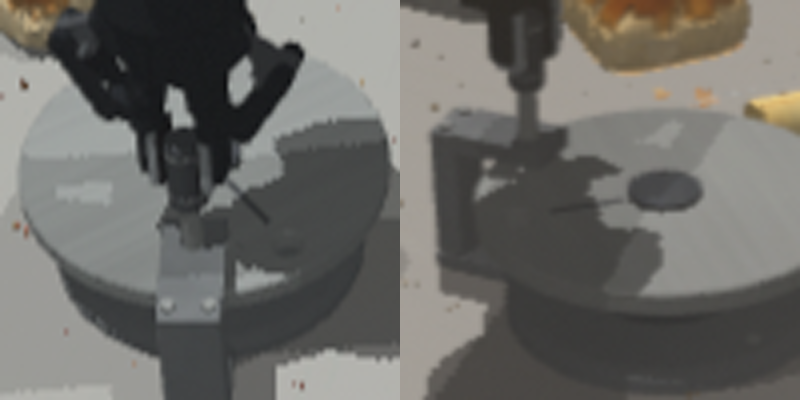

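```bash
sed -i 's/k=600\/\/max/k=max(1,600\/\/max/; s/(x.shape\[:2\]);cv2.imw/(x.shape[:2]));cv2.imw/' look.py; cat >> h.py <<'E'
AX=np.array([.5576,.176]);SL=np.array([.5364,.2615]);A0=np.arctan2(*(SL-AX)[::-1])
def ang(C,u,v,z=.076):
    P=onz(C,u,v,z)[:2]-AX;return (np.arctan2(P[1],P[0])-A0)%(2*np.pi),np.linalg.norm(P)
E
python3 - <<'E'
from h import *
S,D=cam("scene"),cam("side")
st=dict(tool_pos=[0.53587003,0.26108133,0.14212145],tool_rot=[7.06455908e-01,-2.32691122e-04,7.07756976e-01,-2.42814939e-04])
W=cam("wrist",st)
for t,a in [(0,ang(S,341.75,182.5)),(.35,ang(D,260.7,217)),(4.85,ang(S,348,214)),(6.8,ang(W,270,235)),(6.85,ang(D,311.5,220.75))]: print(t,a,(a[0]-2.2*t)%6.2832)
E
```

```text
0 (np.float64(4.676666156660094), np.float64(0.08527914921921842)) 4.676666156660094
0.35 (np.float64(5.481566496809059), np.float64(0.0900539603573451)) 4.711566496809059
4.85 (np.float64(2.5866529356881713), np.float64(0.08736771021532824)) 4.483052935688171
6.8 (np.float64(0.5063453645787068), np.float64(0.09053186879101996)) 4.395945364578705
6.85 (np.float64(0.6074600560977998), np.float64(0.09037089235347778)) 4.387060056097799
```

{"op": "servo_tool", "data": {"twist": [[0,0,0],[0,0,0],[0,0,0],[0,0,0]], "xyz": [[0,0,-0.5],[0,0,-0.3],[0,0,-0.2],[0,0,0]], "fingers": [0,0,0,0]}}

```text
time: 7.45
tool_pos: [0.5364, 0.2613, 0.1335]
tool_rot: [0.707, -0.0, 0.707, -0.0]
contact_force: [-1.2, 0.9, 2.2]
gripper_width: 0.231
```

```bash
cat > ph.py <<'E'
from h import *
import sys
st=manip.state();print(st["time"],st["tool_pos"],st["contact_force"])
im=shot("side","p"+sys.argv[1])
x=cv2.imread(f"pics/p{sys.argv[1]}.png")[160:260,235:345];cv2.imwrite(f"pics/p{sys.argv[1]}z.png",cv2.resize(x,None,fx=5,fy=5,interpolation=cv2.INTER_CUBIC))
E
python3 ph.py 1
```

```text
7.45 [0.53640652 0.26134502 0.13354571] [-1.17362688  0.90429415  2.15232527]
```

View pics/p1z.png

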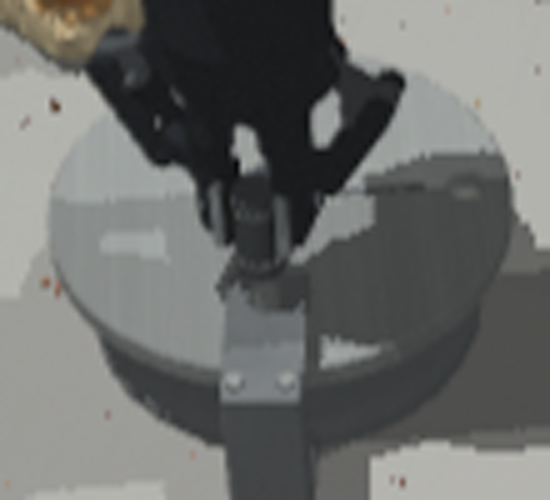

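{"op": "servo_tool", "data": {"twist": [[0,0,0],[0,0,0]], "xyz": [[0,0,-0.1],[0,0,0]], "fingers": [0,0]}}

```text
time: 7.75
tool_pos: [0.5365, 0.2613, 0.1326]
tool_rot: [0.707, -0.0, 0.707, 0.0]
contact_force: [-1.8, 0.1, 2.4]
gripper_width: 0.237
```

```bash
python3 ph.py 2; python3 -c "
from h import *
print(ang(cam('side'),328,197))"
```

```text
7.75 [0.53647347 0.26134308 0.13260975] [-1.81183976  0.12461249  2.37905282]
(np.float64(1.6084770281964778), np.float64(0.08835723836330137))
```

View pics/p2z.png

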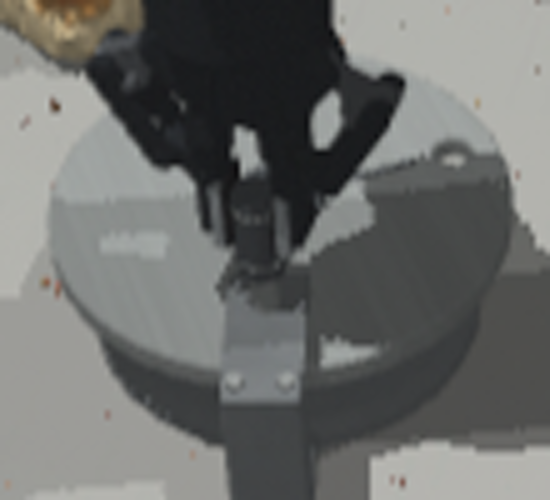

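```bash
python3 -c "
from h import *
print(ang(cam('side'),325.6,190.4),manip.state()['time'],manip.state()['contact_force'])"
```

```text
(np.float64(1.8799885041914912), np.float64(0.08647545751071888)) 7.8 [-2.01846391 -0.50980964  2.87662104]
```

{"op": "servo_tool", "data": {"twist": [[0,0,0],[0,0,0],[0,0,0]], "xyz": [[0,0,-0.04],[0,0,0],[0,0,0]], "fingers": [0,0,0]}}

```text
time: 8.18
tool_pos: [0.5365, 0.2613, 0.132]
tool_rot: [0.707, -0.0, 0.707, 0.0]
contact_force: [-1.7, -0.3, 4.1]
gripper_width: 0.236
```

```bash
python3 ph.py 3
```

```text
8.175 [0.53648914 0.26133192 0.13204665] [-1.74199705 -0.32232479  4.12445526]
```

View pics/p3z.png

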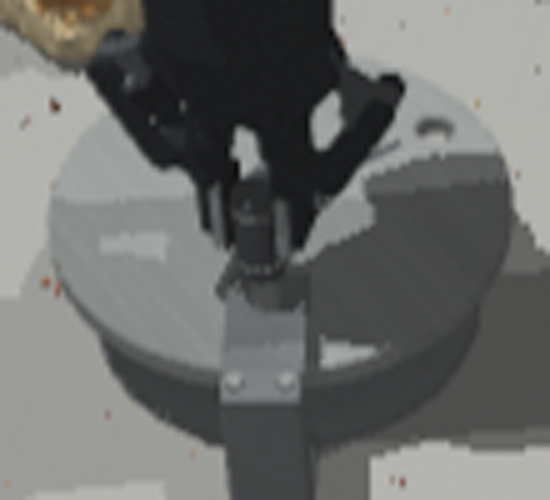

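{"op": "servo_tool", "data": {"twist": [[0,0,0],[0,0,0],[0,0,0],[0,0,0]], "xyz": [[0,0,-0.02],[0,0,0],[0,0,0],[0,0,0]], "fingers": [0,0,0,0]}}

```text
time: 8.72
tool_pos: [0.5365, 0.2613, 0.1317]
tool_rot: [0.707, 0.0, 0.707, -0.0]
contact_force: [-2.7, -0.1, 5.0]
gripper_width: 0.235
```

```bash
python3 ph.py 4;python3 -c "
from h import *
print(ang(cam('side'),321.8,185.8))"
```

```text
8.725 [0.53649721 0.26127611 0.13173771] [-2.74701081 -0.06935575  5.00015052]
(np.float64(2.100698621467414), np.float64(0.08457096451320342))
```

View pics/p4z.png

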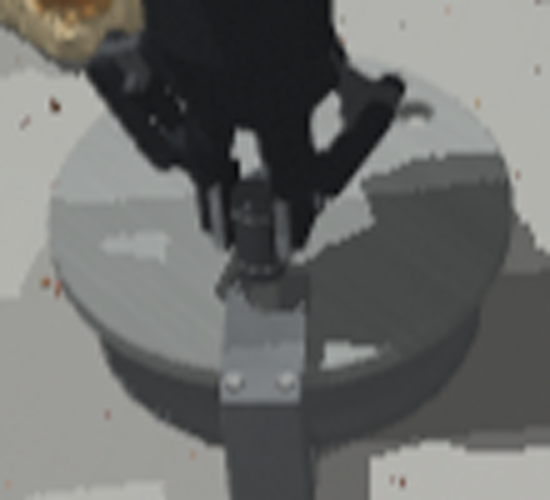

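{"op": "servo_tool", "data": {"twist": [[0,0,0],[0,0,0],[0,0,0],[0,0,0],[0,0,0],[0,0,0],[0,0,0],[0,0,0]], "xyz": [[0,0,0],[0,0,0],[0,0,0],[0,0,0],[0,0,0],[0,0,0],[0,0,0],[0,0,0]], "fingers": [0,0,0,0,0,0,0,0]}}

```text
time: 9.78
tool_pos: [0.5365, 0.2613, 0.1317]
tool_rot: [0.707, -0.0, 0.707, 0.0]
contact_force: [-3.5, -1.7, 4.9]
gripper_width: 0.236
```

```bash
cat > ph2.py <<'E'
from h import *
import sys
st=manip.state();print(st["time"],st["tool_pos"],st["contact_force"]);C=cam("scene")
n="q"+sys.argv[1];shot("scene",n)
x=cv2.imread(f"pics/{n}.png")[165:265,260:390];cv2.imwrite(f"pics/{n}z.png",cv2.resize(x,None,fx=5,fy=5,interpolation=cv2.INTER_CUBIC))
for th in np.arange(2,6.3,.5):
    p=[AX[0]+.088*np.cos(A0+th),AX[1]+.088*np.sin(A0+th),.074];print(round(th,2),((proj(C,p)-[260,165])*5).round())
E
python3 ph2.py 5;python3 -c "
from h import *
print(ang(cam('side'),318.2,182.4))"
```

```text
9.775 [0.53649045 0.26132339 0.13174257] [-3.45215287 -1.73459887  4.89040054]
2.0 [329. 267.]
2.5 [426. 254.]
3.0 [496. 220.]
3.5 [521. 174.]
4.0 [499. 129.]
4.5 [439.  96.]
5.0 [356.  81.]
5.5 [268.  86.]
6.0 [192. 110.]
(np.float64(2.2821302427002337), np.float64(0.08443027933779747))
```

View pics/q5z.png

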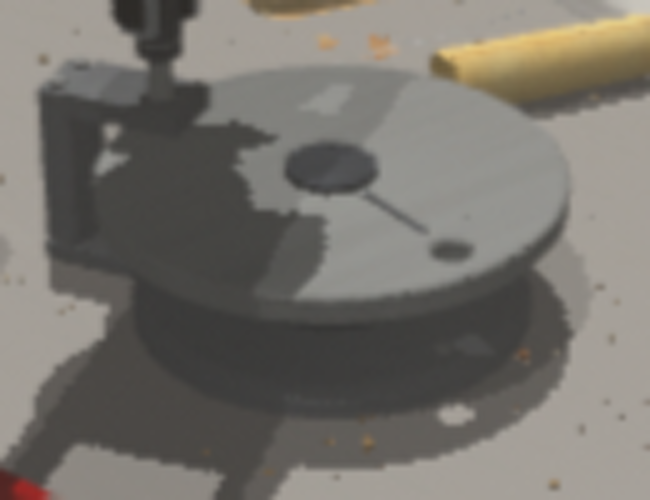

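{"op": "servo_tool", "data": {"twist": [[0,0,0],[0,0,0],[0,0,0],[0,0,0],[0,0,0],[0,0,0],[0,0,0],[0,0,0]], "xyz": [[0,0,0],[0,0,0],[0,0,0],[0,0,0],[0,0,0],[0,0,0],[0,0,0],[0,0,0]], "fingers": [0,0,0,0,0,0,0,0]}}

```text
time: 10.82
tool_pos: [0.5365, 0.2613, 0.1317]
tool_rot: [0.707, -0.0, 0.707, -0.0]
contact_force: [-3.0, -0.5, 4.3]
gripper_width: 0.233
```

{"op": "servo_tool", "data": {"twist": [[0,0,0],[0,0,0],[0,0,0],[0,0,0],[0,0,0],[0,0,0],[0,0,0],[0,0,0]], "xyz": [[0,0,0],[0,0,0],[0,0,0],[0,0,0],[0,0,0],[0,0,0],[0,0,0],[0,0,0]], "fingers": [0,0,0,0,0,0,0,0]}}

```text
time: 11.82
tool_pos: [0.5365, 0.2613, 0.1317]
tool_rot: [0.707, -0.0, 0.707, 0.0]
contact_force: [-2.6, -0.9, 4.3]
gripper_width: 0.236
```

```bash
python3 ph2.py 6 | head -1
```

```text
11.825 [0.5364918  0.26130079 0.13170843] [-2.57869526 -0.87717324  4.34922102]
```

View pics/q6z.png

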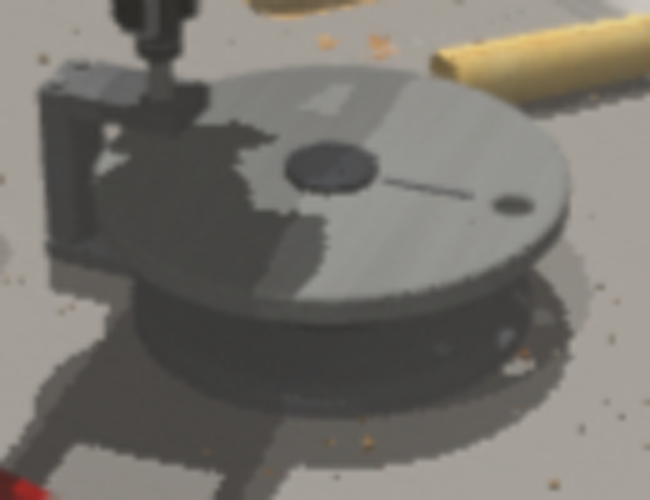

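{"op": "servo_tool", "data": {"twist": [[0,0,0],[0,0,0],[0,0,0],[0,0,0],[0,0,0],[0,0,0],[0,0,0],[0,0,0]], "xyz": [[0,0,0],[0,0,0],[0,0,0],[0,0,0],[0,0,0],[0,0,0],[0,0,0],[0,0,0]], "fingers": [0,0,0,0,0,0,0,0]}}

```text
time: 12.88
tool_pos: [0.5365, 0.2613, 0.1317]
tool_rot: [0.707, -0.0, 0.707, -0.0]
contact_force: [-2.3, -1.4, 5.0]
gripper_width: 0.238
```

{"op": "servo_tool", "data": {"twist": [[0,0,0],[0,0,0],[0,0,0],[0,0,0],[0,0,0],[0,0,0],[0,0,0],[0,0,0]], "xyz": [[0,0,0],[0,0,0],[0,0,0],[0,0,0],[0,0,0],[0,0,0],[0,0,0],[0,0,0]], "fingers": [0,0,0,0,0,0,0,0]}}

```text
time: 13.88
tool_pos: [0.5365, 0.2613, 0.1317]
tool_rot: [0.707, 0.0, 0.707, 0.0]
contact_force: [-3.3, -0.9, 4.3]
gripper_width: 0.236
```

{"op": "servo_tool", "data": {"twist": [[0,0,0],[0,0,0],[0,0,0],[0,0,0],[0,0,0],[0,0,0],[0,0,0],[0,0,0]], "xyz": [[0,0,0],[0,0,0],[0,0,0],[0,0,0],[0,0,0],[0,0,0],[0,0,0],[0,0,0]], "fingers": [0,0,0,0,0,0,0,0]}}

```text
time: 14.88
tool_pos: [0.5365, 0.2613, 0.1317]
tool_rot: [0.707, -0.0, 0.707, -0.0]
contact_force: [-2.8, -1.8, 4.8]
gripper_width: 0.24
```

```bash
python3 ph2.py 7 | head -1
```

```text
14.875 [0.53647305 0.26128906 0.13168343] [-2.77040105 -1.82894452  4.8229088 ]
```

View pics/q7z.png

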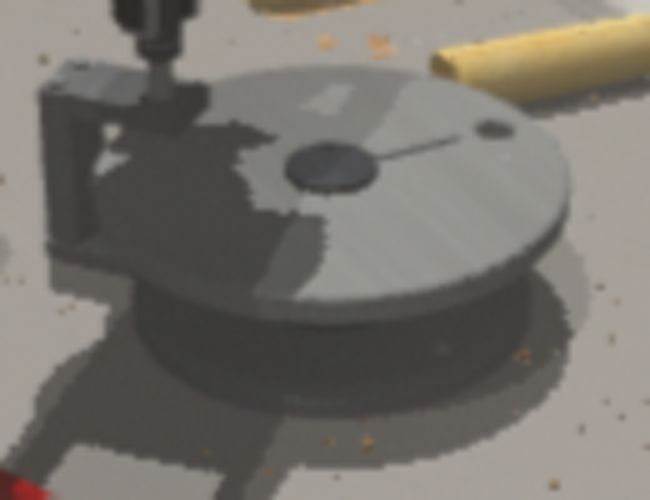

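{"op": "servo_tool", "data": {"twist": [[0,0,0],[0,0,0],[0,0,0],[0,0,0],[0,0,0],[0,0,0],[0,0,0],[0,0,0]], "xyz": [[0,0,0],[0,0,0],[0,0,0],[0,0,0],[0,0,0],[0,0,0],[0,0,0],[0,0,0]], "fingers": [0,0,0,0,0,0,0,0]}}

```text
time: 15.92
tool_pos: [0.5365, 0.2613, 0.1317]
tool_rot: [0.707, 0.0, 0.707, 0.0]
contact_force: [-2.8, -1.0, 4.4]
gripper_width: 0.237
```

{"op": "servo_tool", "data": {"twist": [[0,0,0],[0,0,0],[0,0,0],[0,0,0],[0,0,0],[0,0,0],[0,0,0],[0,0,0]], "xyz": [[0,0,0],[0,0,0],[0,0,0],[0,0,0],[0,0,0],[0,0,0],[0,0,0],[0,0,0]], "fingers": [0,0,0,0,0,0,0,0]}}

```text
time: 16.92
tool_pos: [0.5365, 0.2613, 0.1317]
tool_rot: [0.707, 0.0, 0.707, -0.0]
contact_force: [-3.3, -0.5, 3.8]
gripper_width: 0.235
```

{"op": "servo_tool", "data": {"twist": [[0,0,0],[0,0,0],[0,0,0],[0,0,0],[0,0,0],[0,0,0],[0,0,0],[0,0,0]], "xyz": [[0,0,0],[0,0,0],[0,0,0],[0,0,0],[0,0,0],[0,0,0],[0,0,0],[0,0,0]], "fingers": [0,0,0,0,0,0,0,0]}}

```text
time: 17.92
tool_pos: [0.5365, 0.2613, 0.1317]
tool_rot: [0.707, 0.0, 0.707, 0.0]
contact_force: [-3.0, -0.4, 3.0]
gripper_width: 0.237
```

{"op": "servo_tool", "data": {"twist": [[0,0,0],[0,0,0],[0,0,0],[0,0,0],[0,0,0],[0,0,0],[0,0,0],[0,0,0]], "xyz": [[0,0,0],[0,0,0],[0,0,0],[0,0,0],[0,0,0],[0,0,0],[0,0,0],[0,0,0]], "fingers": [0,0,0,0,0,0,0,0]}}

```text
time: 18.92
tool_pos: [0.5365, 0.2613, 0.1317]
tool_rot: [0.707, -0.0, 0.707, 0.0]
contact_force: [-3.6, -1.0, 4.1]
gripper_width: 0.234
```

{"op": "servo_tool", "data": {"twist": [[0,0,0],[0,0,0],[0,0,0],[0,0,0],[0,0,0],[0,0,0],[0,0,0],[0,0,0]], "xyz": [[0,0,0],[0,0,0],[0,0,0],[0,0,0],[0,0,0],[0,0,0],[0,0,0],[0,0,0]], "fingers": [0,0,0,0,0,0,0,0]}}

```text
time: 19.92
tool_pos: [0.5365, 0.2613, 0.1317]
tool_rot: [0.707, 0.0, 0.707, 0.0]
contact_force: [-1.9, -0.9, 4.0]
gripper_width: 0.235
```

```bash
python3 ph2.py 8 | head -1
```

```text
19.925 [0.53650942 0.2613038  0.13171952] [-1.933704   -0.87814284  3.99415052]
```

View pics/q8z.png

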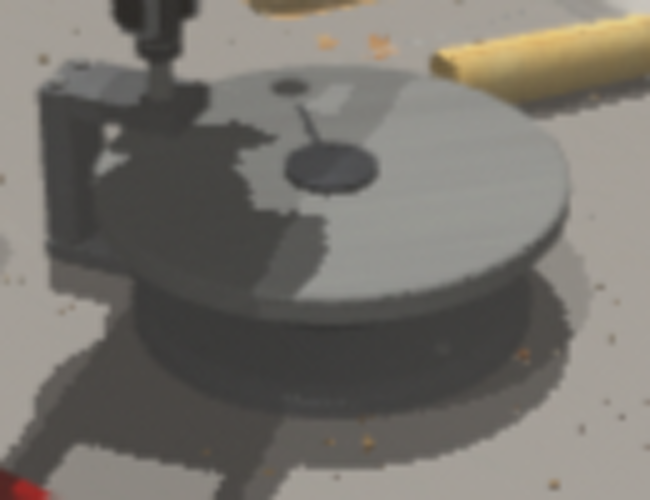

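{"op": "servo_tool", "data": {"twist": [[0,0,0],[0,0,0],[0,0,0],[0,0,0],[0,0,0],[0,0,0],[0,0,0],[0,0,0]], "xyz": [[0,0,0],[0,0,0],[0,0,0],[0,0,0],[0,0,0],[0,0,0],[0,0,0],[0,0,0]], "fingers": [0,0,0,0,0,0,0,0]}}

```text
time: 20.98
tool_pos: [0.5365, 0.2613, 0.1317]
tool_rot: [0.707, -0.0, 0.707, 0.0]
contact_force: [-4.1, -0.2, 4.4]
gripper_width: 0.242
```

{"op": "servo_tool", "data": {"twist": [[0,0,0],[0,0,0],[0,0,0],[0,0,0],[0,0,0],[0,0,0],[0,0,0],[0,0,0]], "xyz": [[0,0,0],[0,0,0],[0,0,0],[0,0,0],[0,0,0],[0,0,0],[0,0,0],[0,0,0]], "fingers": [0,0,0,0,0,0,0,0]}}

```text
time: 21.98
tool_pos: [0.5365, 0.2613, 0.1317]
tool_rot: [0.707, -0.0, 0.707, 0.0]
contact_force: [-3.5, -0.4, 5.0]
gripper_width: 0.238
```

{"op": "servo_tool", "data": {"twist": [[0,0,0],[0,0,0],[0,0,0],[0,0,0]], "xyz": [[0,0,0],[0,0,0],[0,0,0],[0,0,0]], "fingers": [0,0,0,0]}}

```text
time: 22.48
tool_pos: [0.5365, 0.2613, 0.1317]
tool_rot: [0.707, -0.0, 0.707, 0.0]
contact_force: [-3.8, -0.3, 4.3]
gripper_width: 0.235
```

{"op": "servo_tool", "data": {"twist": [[0,0,0],[0,0,0],[0,0,0],[0,0,0]], "xyz": [[0,0,0],[0,0,0],[0,0,0],[0,0,0]], "fingers": [0,0,0,0]}}

```text
time: 22.98
tool_pos: [0.5365, 0.2613, 0.1317]
tool_rot: [0.707, -0.0, 0.707, 0.0]
contact_force: [-3.9, -0.1, 4.5]
gripper_width: 0.234
```

```bash
python3 ph2.py 9 | head -1; python3 ph.py 9
```

```text
22.975 [0.53646983 0.26131246 0.13170588] [-3.87254559 -0.11378986  4.51144312]
23.025 [0.53649533 0.26129527 0.13170462] [-2.87607401 -0.9489238   5.11424976]
```

View pics/q9z.png

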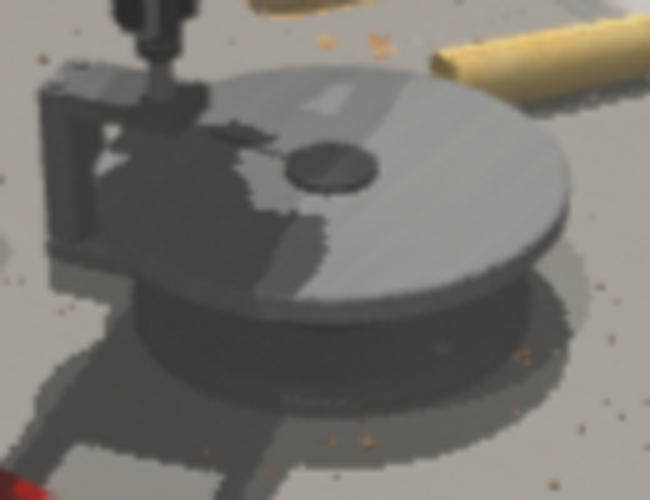

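View pics/p9z.png

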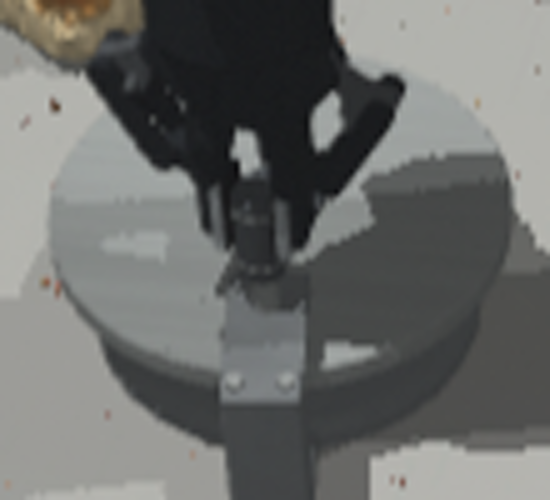

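{"op": "servo_tool", "data": {"twist": [[0,0,0],[0,0,0],[0,0,0],[0,0,0]], "xyz": [[0,0,0],[0,0,0],[0,0,0],[0,0,0]], "fingers": [0,0,0,0]}}

```text
time: 23.58
tool_pos: [0.5353, 0.261, 0.1302]
tool_rot: [0.706, -0.0, 0.708, -0.0]
contact_force: [-3.5, -1.3, -0.3]
gripper_width: 0.235
```

{"op": "servo_tool", "data": {"twist": [[0,0,0],[0,0,0],[0,0,0],[0,0,0]], "xyz": [[0,0,0],[0,0,0],[0,0,0],[0,0,0]], "fingers": [0,0,0,0]}}

```text
time: 24.08
tool_pos: [0.5365, 0.2612, 0.1317]
tool_rot: [0.707, -0.0, 0.707, -0.0]
contact_force: [-4.1, -2.0, -1.3]
gripper_width: 0.235
```

```bash
python3 ph2.py 10 | head -1; python3 look.py w10 200 350 245 395
```

```text
24.075 [0.53648804 0.26124678 0.13172406] [-4.14227368 -1.98071842 -1.31858087]
24.125 [0.53651085 0.26123453 0.13174465] [-2.74027576 -0.22678433  0.64844536] [ 7.07112284e-01 -2.78046703e-05  7.07101276e-01 -5.50469304e-05]
[318.81568714 283.88079657]
[319.02598732 240.81405451]
[319.14819307 215.77608861]
slot old [317.61252746 226.83613727]
```

View pics/q10z.png

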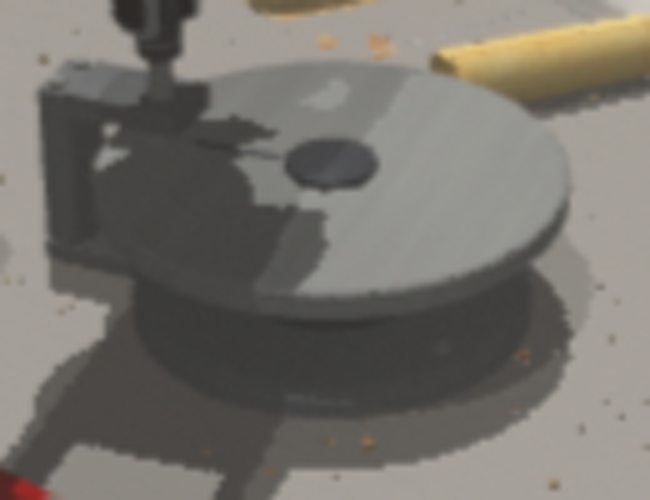

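View pics/w10z.png

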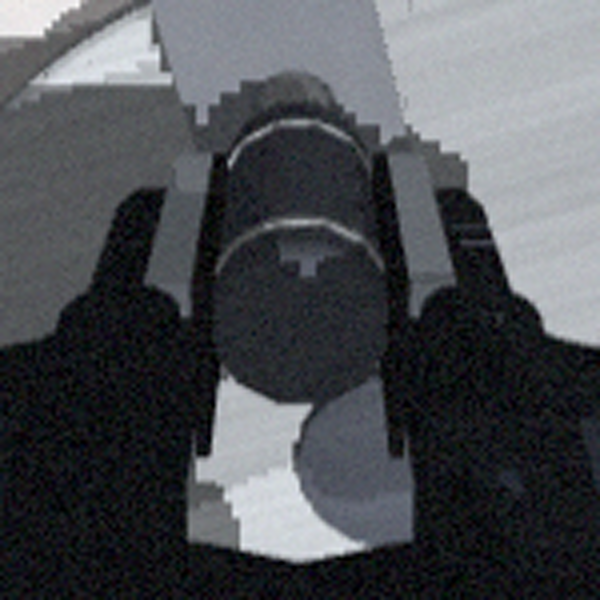

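{"op": "servo_tool", "data": {"twist": [[0,0,0],[0,0,0],[0,0,0]], "xyz": [[0,0,-0.2],[0,0,-0.2],[0,0,-0.2]], "fingers": [0,0,0]}}

```text
time: 24.55
tool_pos: [0.537, 0.2616, 0.1267]
tool_rot: [0.708, 0.0, 0.707, 0.0]
contact_force: [-4.7, -1.3, 5.2]
gripper_width: 0.24
```

{"op": "servo_tool", "data": {"twist": [[0,0,0],[0,0,0],[0,0,0]], "xyz": [[0,0,-0.2],[0,0,-0.2],[0,0,-0.2]], "fingers": [0,0,0]}}

```text
time: 24.92
tool_pos: [0.5362, 0.2612, 0.1191]
tool_rot: [0.707, -0.0, 0.707, -0.0]
contact_force: [-3.5, -0.8, 1.2]
gripper_width: 0.238
```

{"op": "servo_tool", "data": {"twist": [[0,0,0],[0,0,0],[0,0,0],[0,0,0]], "xyz": [[0,0,-0.2],[0,0,-0.2],[0,0,-0.2],[0,0,0]], "fingers": [0,0,0,0]}}

```text
time: 25.42
tool_pos: [0.5364, 0.2613, 0.1135]
tool_rot: [0.707, -0.0, 0.707, -0.0]
contact_force: [-3.8, -0.9, 0.5]
gripper_width: 0.235
```

{"op": "servo_tool", "data": {"twist": [[0,0,0],[0,0,0],[0,0,0]], "xyz": [[0,0,-0.1],[0,0,-0.1],[0,0,0]], "fingers": [0,0,0]}}

```text
time: 25.8
tool_pos: [0.5364, 0.2613, 0.1116]
tool_rot: [0.707, -0.0, 0.707, 0.0]
contact_force: [-3.1, -0.8, 0.5]
gripper_width: 0.239
```

```bash
python3 ph2.py 11 | head -1; python3 ph.py 11; python3 -c "
import cv2,numpy as np
cv2.imwrite('pics/c11.png',np.vstack([cv2.imread('pics/q11z.png')[:250,:550],cv2.imread('pics/p11z.png')[150:450]]))"
```

```text
25.8 [0.53642563 0.26131769 0.11161216] [-3.05333077 -0.80027748  0.52351223]
25.85 [0.53646749 0.26130159 0.11166168] [-3.6261466  -0.83540366  0.25771636]
```

View pics/c11.png

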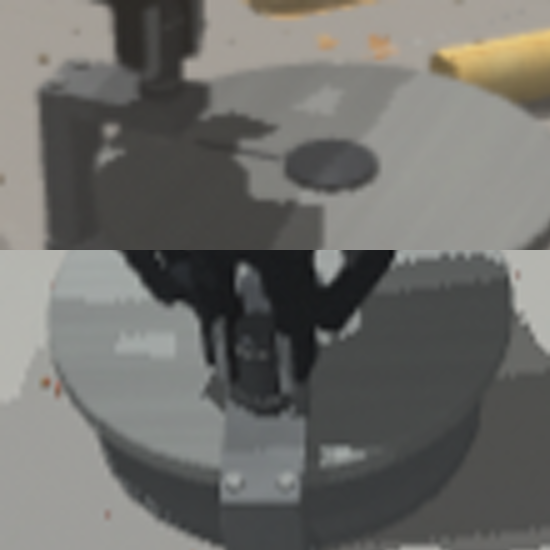

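Nearly home; press on in small steps until the collar force shows.

{"op": "servo_tool", "data": {"twist": [[0,0,0],[0,0,0],[0,0,0]], "xyz": [[0,0,-0.1],[0,0,0],[0,0,0]], "fingers": [0,0,0]}}

```text
time: 26.28
tool_pos: [0.5366, 0.2614, 0.1111]
tool_rot: [0.707, 0.0, 0.707, 0.0]
contact_force: [-3.9, -1.2, 4.3]
gripper_width: 0.232
```

{"op": "servo_tool", "data": {"twist": [[0,0,0],[0,0,0],[0,0,0]], "xyz": [[0,0,-0.1],[0,0,0],[0,0,0]], "fingers": [0,0,0]}}

```text
time: 26.65
tool_pos: [0.5367, 0.2614, 0.1111]
tool_rot: [0.707, -0.0, 0.707, 0.0]
contact_force: [-6.8, -3.0, 9.6]
gripper_width: 0.237
```

{"op": "servo_tool", "data": {"twist": [[0,0,0],[0,0,0],[0,0,0],[0,0,0],[0,0,0],[0,0,0]], "xyz": [[0,0,0.1],[0,0,0],[0,0,0],[0,0,0],[0,0,0],[0,0,0]], "fingers": [0,1,1,1,1,1]}}

```text
time: 27.4
tool_pos: [0.5366, 0.2613, 0.1107]
tool_rot: [0.707, 0.0, 0.707, 0.0]
contact_force: [0.1, 0.1, 0.1]
gripper_width: 0.997
```

```bash
python3 look.py w12 100 400 170 470
```

```text
27.4 [0.53656353 0.2613144  0.11065406] [0.13939877 0.14407498 0.14786492] [7.07166862e-01 1.57199499e-05 7.07046695e-01 2.24932084e-05]
[318.82616318 283.87050376]
[319.02223715 240.81776543]
[319.13616645 215.78858051]
slot old [317.28481819 240.03599028]
```

View pics/w12z.png

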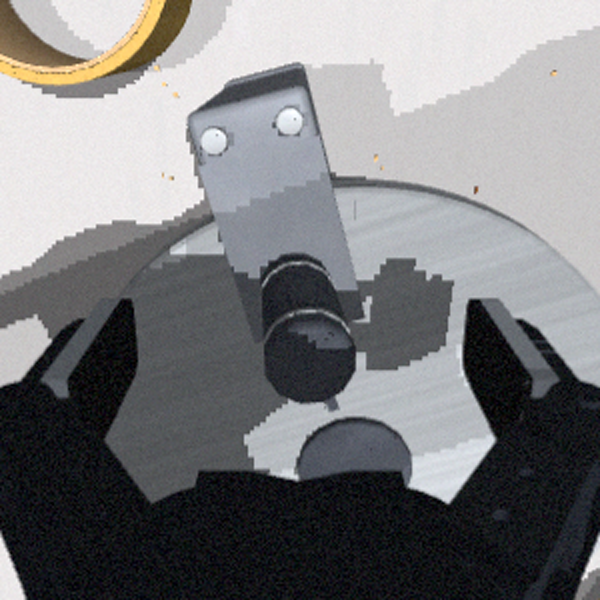

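The collar sits on the bridge and the pin stands free between the open jaws. I retract straight up.

{"op": "servo_tool", "data": {"twist": [[0,0,0],[0,0,0],[0,0,0],[0,0,0],[0,0,0],[0,0,0]], "xyz": [[0,0,2],[0,0,3],[0,0,4],[0,0,4],[0,0,0],[0,0,0]], "fingers": [1,1,1,1,1,1]}}

```text
time: 28.2
tool_pos: [0.5364, 0.2613, 0.2413]
tool_rot: [0.707, 0.0, 0.707, 0.0]
contact_force: [-0.2, -0.1, -0.9]
gripper_width: 1.002
```

```bash
python3 look.py w13 100 400 170 470; python3 ph2.py 13 |head -1; python3 ph.py 13; python3 ph2.py 14 |head -1; python3 -c "
import cv2,numpy as np
a,b=cv2.imread('pics/q13.png'),cv2.imread('pics/q14.png');print(np.abs(a[165:265,260:390].astype(int)-b[165:265,260:390]).mean())
cv2.imwrite('pics/c13.png',np.vstack([cv2.imread('pics/q13z.png')[:250,:550],cv2.imread('pics/p13z.png')[150:450]]))"
```

```text
28.2 [0.53644977 0.26132664 0.24126423] [-0.23902397 -0.12406884 -0.94689766] [7.07355409e-01 8.72657229e-05 7.06858053e-01 1.06082767e-04]
[318.86142036 283.85762637]
[319.00858191 240.82288992]
[319.09406291 215.80497091]
slot old [318.29151102 187.72143838]
28.25 [0.53599151 0.26112181 0.23999628] [ 0.09033278  0.67615488 -0.20832059]
28.3 [0.53575543 0.26104321 0.23933769] [ 0.48507254 -0.30834251 -0.29848882]
28.35 [0.53569134 0.26104378 0.23903829] [-0.47741973  0.50543989 -0.21229963]
0.43756410256410255
```

View pics/c13.png

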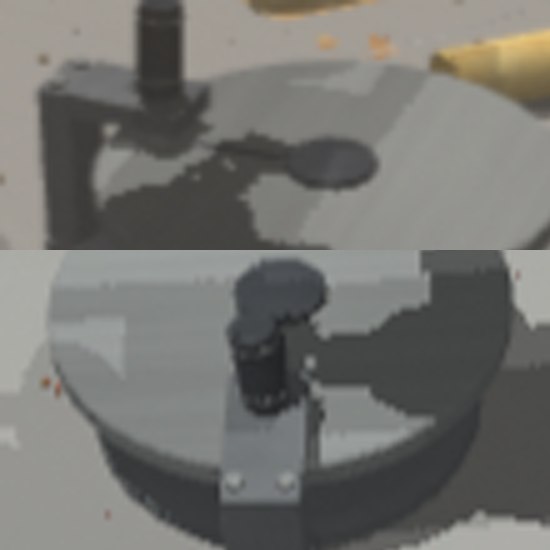

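View pics/q13.png

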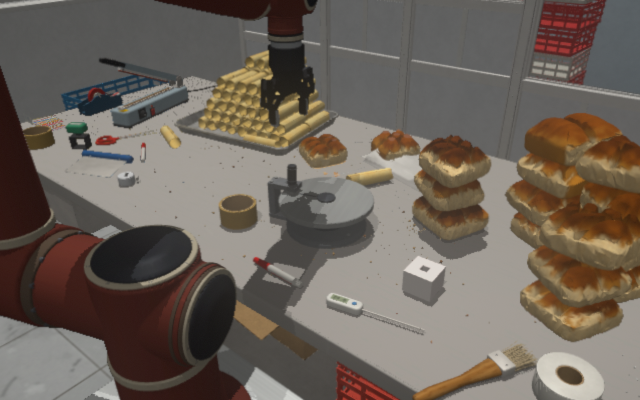

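The pin stands upright with its collar on the bridge. The disc stands still, the tape and pen are where they were, and the gripper is clear.

```bash
python3 -c "
from h import *
print(job.job_done())"
```

```text
the job is handed in; nothing more can be done
None
```

The disc is locked: the pin is through the slot and the hole with its collar on the bridge. I let go of it and handed the job in at about 28 s; no verdict was reported.

- **Braking:** I took the pin from its block and lowered it into the slot. I pressed in small steps as the hole moved away, until the disc crept at about 0.27–0.35 rad/s with some 5–6 N on it (wrist force readings).
- **Locking:** I held that press until the hole reached the pin, when the vertical force dropped to about zero. I then pushed down slowly; the most I read on the way was 5 N. The tool stopped at the height where the collar meets the bridge, and the force rose to 9.6 N. Readings come only at the end of each move, so brief peaks in between would not show.
- **Last checks:** The pictures show the pin upright with its collar on the bridge and the radial line pointing at the slot. Two scene pictures 0.1 s apart show no movement of the disc. The tape and pen look unmoved in the scene picture, though I did not measure them. The gripper is open, about 10 cm above the pin, with no contact force.
- **Disagreement:** The side camera placed the slot and hub 4–14 mm off in y from the scene camera. I used the wrist camera for the alignment instead, and the pin entered the slot with no sideways force.

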